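# Roll a seized trolley wheel over the print strip

### The arm

A 6-joint arm with a two-finger parallel gripper is mounted at the origin on the work surface. World frame = base frame: x ahead of the robot, y to its left, z up, the work surface at z = 0. Lengths are in m, angles in degrees, forces in N, time in s.
With the tool pointing down it reaches from about 0.375 to 0.9 m from the base axis. Payload 3.1 kg.
Tool frame: the origin (TCP) lies between the finger pads; the fingertips stand 22 mm ahead of it and the grasp point (between the pads) lies 3 mm ahead of it (bot.tip_extent is the distance from the TCP to the fingertips, in m); y points along the fingers, z is the direction in which the jaws open and shut, and the axes are right-handed (so a half turn about y gives the same grasp; the last joint's range is limited). The gripper opens to 87 mm and grips with 3 to 60 N. Pads are 19 mm wide; open, the fingers measure 117 mm over their backs; the gripper's body (75 mm by 190 mm) begins 51 mm behind the grasp point.
Start: joints at [-82.706, 30.224, 82.088, -0, 67.689, -10.227], TCP at [0.188, -0.596, 0.245] pointing down, gripper open.
Joint ranges: [-176.69, 176.69], [-43.24, 126.21], [12.49, 139.97], [-82, 262], [0, 151.66], [-163.58, 163.58]. Speed limits (degrees/s): [159.86, 159.86, 180, 180, 180, 180].

### API

Orientations are given as a 3x3 rotation matrix whose columns are the frame's x, y, z axes.
In Python, from rig import bot, eyes, models gives the robot as it stands. The module is installed in compiled form; this text tells all that it offers.
- The arm moves only by the tool arm_command, never from a script. Its arguments are lists of equal length, an entry for each row: "translation": the shift along the tool's x, y, z each as a share of 0.08 m, from -1 to 1, a list of three; "rotation": the turn, a rotation vector about the tool's x, y, z each as a share of 60 degrees, from -1 to 1, a list of three; "grip": the closure, from -1 (fully open) to 1 (shut), so that 0 is half open. In form: {"translation": [[x, y, z], ...], "rotation": [[rx, ry, rz], ...], "grip": [grip, ...]}. A call has 1 to 5 rows; each row is the pose to reach, as a shift and turn from the pose commanded when the call began, along the tool's axes at that moment; what a row does not reach only later rows make up. A row lasts 1/10 s, in which the tool goes at most 50 mm and 8.59 degrees, less where a joint would pass 70% of its speed; a pose out of reach is approached as far as the arm can. A call with a number of a shift or a turn outside -1 to 1 is refused whole. A call with a gripper value outside its range is refused whole. The fingers move at their own pace and stop on an object; the grip force is fixed at half the most. Time passes only in rows, so rows that repeat a pose let the fingers close. It gives the time, the measured TCP pose, the force and the opening at its end, in the units of the state.
- bot.read_state(): the state, without advancing time (a new reading comes with each control period).
- eyes.capture(name): name is "scene" or "side" or "wrist"; returns a dict with "image" (420x560x3 uint8, blue, green, red), "mtx" (3x3 intrinsics, pixels), "rvec" (rotation vector, rad) and "tvec" (3), from world to camera coordinates, as OpenCV has them; the wrist camera has in their place "hand_eye" (4x4, takes a point from camera to tool coordinates, whose origin is the TCP and whose axes are the tool frame's). Camera axes: x right, y down, z forward; pixel columns grow to the right and rows downward; lengths in m; the calibration is good to about 2 mm. A picture is of the moment at which its call begins: read the wrist's pose just before it. There is no depth.
- bot.hand_in(): hands the job in, once; it reports no verdict.
Trained networks look in the newest picture that a camera, given by its name, has taken for a name from the list of things; names that differ only in an ending like _2 or _b are one class to them, and where a whole thing is asked for, a point or a joint stands for the part that bears it (a point fixed in the world has none). Each returns a list of dicts, best first, with "conf" (0 to 1); they miss things now and then, are a little off and sometimes report something else, mostly with a low value. They report only what shows in the picture. A call takes as long as a camera call.
- models.recognise(camera, thing): "extent" ([left, top, right, bottom] as shares, 0 to 1, of the picture: columns of its width, rows of its height, round what is visible of it).
- models.spot_point(camera, thing): "point" ([column, row] as shares, 0 to 1, of the picture: columns of its width, rows of its height: a listed point, or the origin of a listed thing).
The state is a dict: "time_s": time; "joint_positions": joint angles; "qvel": joint speeds; "tau": joint torques, N m; "position": TCP position; "tcp_rot": TCP orientation; "force": force on the tool from outside, world axes, zero at the start; "moment": the same for the moment, N m; "opening": opening from 0.0 (shut) to 1.0 (fully open).
Only numpy, scipy, OpenCV 4.12 (cv2) and the standard library are available. Lean on these libraries where they do the work, as an engineer would, in place of code of your own. Each camera call takes 0.05 s, during which the arm holds its last target. There are 200 camera calls.

### The job

On the print board stand two trolley wheels, each on its own paper strip. Roll the larger wheel on its rim along its strip until it settles in the cross slot near the end of that strip, and leave it standing there; roll it rather than dragging it, do not lift it or let it fall over, and leave the small wheel where it is.

Things in the scene. Friction and masses are not known exactly. Their poses are not given: they have to be found in the camera images.
- large_wheel: Wheel to roll: black rubber rim, grey hub with five dark holes; 70 mm diameter, 40 mm wide, flat tread, 0.2 to 0.45 kg. Stands on its rim, rolls when pushed. Origin: its centre, 35 mm above the strip at the start. y axis: the axle (level). At the start x points along the strip to the slot (within 2 degrees) and z up; x and z turn with the wheel.
- small_wheel: Same kind of wheel, 44 mm diameter, 28 mm wide, 0.1 kg, standing on its rim on the other strip; not to be moved. Origin: its centre, 22 mm above the strip. Axes as for the large wheel.
- print_board: Fixed grey board 360 (x) by 300 (y) by 14 mm thick; origin: centre of its underside, on the table. Two white strips, 60 mm wide, along x at y = +80 and -80 mm; either may hold the large wheel, at x = -85 to -45 mm. A slot 28 mm wide, 8 mm deep, along y at x = +90 mm crosses both. The large wheel sinks 3 mm into it, resting on both edges, centre 46 mm above the table.

How it is judged:
By the outcome, as a careful person would: the job done as asked, in the order asked, and still so for the second after the job is handed in, with the robot touching nothing.
It also fails if it takes over 42 s, if anything falls off the work surface, if the arm or the gripper's body presses on something with over 40 N, if the wrist force passes 120 N, or if a joint passes its speed limit or range.

## Working session

There is one attempt and no reset: what is moved stays moved. The work goes in short steps, Python scripts to look and compute and a tool call to move; the robot and the scene stay as the last step left them, time stands still between calls to the robot, and variables do not carry over. Pictures are saved under pics/ and viewed, about 8 in all and at most 12, crops included, and the job is handed in when it is done.

Besides the shell and the picture viewer there is one more tool, called after "Emit:" as name(argument=value, ...) on one line, values as JSON. arm_command: Moves the arm, as the interface text tells. Shift numbers are shares of 0.08 m and turn numbers shares of 60 degrees, none past 1 either way. Its arguments: {"type":"object","properties":{"translation":{"type":"array"},"rotation":{"type":"array"},"grip":{"type":"array"}},"required":["translation","rotation","grip"]}

```bash
mkdir -p pics
cat > h.py <<'E'
import numpy as np, cv2
from rig import bot, eyes, models
def ray(c,px):
    R=cv2.Rodrigues(np.array(c["rvec"],float))[0]; t=np.array(c["tvec"],float).ravel()
    d=R.T@np.linalg.inv(c["mtx"])@np.array([px[0],px[1],1.]); return -R.T@t,d
def atz(c,px,z):
    o,d=ray(c,px); return o+d*(z-o[2])/d[2]
def tri(rs):
    A=0;b=0
    for o,d in rs:
        d=d/np.linalg.norm(d);P=np.eye(3)-np.outer(d,d);A=A+P;b=b+P@o
    return np.linalg.solve(A,b)
def proj(c,p):
    return cv2.projectPoints(np.array(p,float).reshape(-1,3),np.array(c["rvec"],float),np.array(c["tvec"],float),c["mtx"],None)[0].reshape(-1,2)
E
python3 - <<'E'
from h import *
s=bot.read_state();print(s["time_s"],s["position"],np.round(s["tcp_rot"],3))
for n in("scene","side"):
    c=eyes.capture(n);cv2.imwrite(f"pics/{n}0.png",c["image"])
    print(n,ray(c,(280,210)))
    for t in("large_wheel","small_wheel","print_board"):
        print(t,[(np.round(np.array(d["point"])*[560,420],1),round(d["conf"],2)) for d in models.spot_point(n,t)][:3],[(np.round(np.array(d["extent"])*[560,420,560,420],1),round(d["conf"],2)) for d in models.recognise(n,t)][:2])
E
```

```text
0.0 [ 0.18810504 -0.59529511  0.2435437 ] [[-0.954 -0.     0.301]
 [-0.301  0.002 -0.954]
 [-0.    -1.    -0.002]]
scene (array([0.93325949, 0.21139242, 0.56699393]), array([-0.55181215, -0.35052784, -0.75674724]))
large_wheel [(array([255.2, 274.1]), 0.86)] [(array([222.8, 239.9, 287.9, 303. ]), 0.61)]
small_wheel [(array([322.2, 195.5]), 0.83)] [(array([308.8, 178.2, 342.3, 216.9]), 0.6)]
print_board [(array([345.7, 280.3]), 0.82)] [(array([160.2, 153.4, 518.4, 418.8]), 0.59)]
side (array([ 0.24917164, -0.4571667 ,  0.44854239]), array([ 0.47427697,  0.64781999, -0.59619631]))
large_wheel [(array([315.2, 183.1]), 0.84)] [(array([294. , 159.7, 341.7, 207.9]), 0.56)]
small_wheel [(array([226.8, 226.5]), 0.94)] [(array([209.8, 207.7, 242.1, 243. ]), 0.71)]
print_board [(array([244.8, 198.6]), 0.9)] [(array([116.6, 129. , 394.1, 315.3]), 0.72)]
```

View pics/scene0.png

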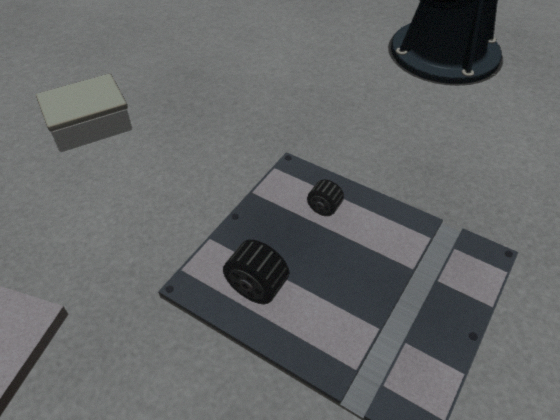

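View pics/side0.png

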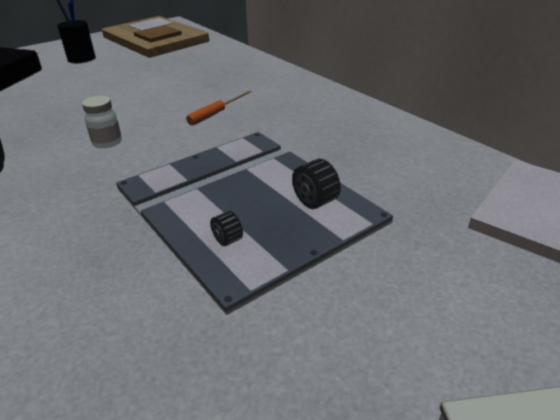

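The two pictures show the large wheel at scene (255,272) / side (316,184), the small one at scene (325,197) / side (227,228). The slot band runs from (452,222) to (355,405) in scene. Next I'll work out the metric layout.

Run:
```python
from h import *
from scipy.optimize import least_squares
cs={n:eyes.capture(n) for n in("scene","side")}
w=tri([ray(cs["scene"],(255.2,274.1)),ray(cs["side"],(315.2,183.1))]);print("large",w)
print("small",tri([ray(cs["scene"],(322.2,195.5)),ray(cs["side"],(226.8,226.5))]))
# corners top z=.014: local coords
# board fit: x toward slot
S=[("scene",(287,153.5),(-.18,None)),]
for n,px in [("scene",(287,153)),("scene",(518,252)),("scene",(161,292)),("side",(118,183)),("side",(280,146)),("side",(391,217)),("side",(228,301))]:
    print(n,px,np.round(atz(cs[n],px,.014),4))
obs=[("scene",(287,153),(-1,1)),("scene",(518,252),(1,1)),("scene",(161,292),(-1,-1)),("side",(391,217),(-1,-1)),("side",(228,301),(-1,1)),("side",(118,183),(1,1))]
for sg in(1,-1):
    def f(p):
        r=[]
        c,s=np.cos(p[2]),np.sin(p[2])
        for n,px,(a,b) in obs:
            l=np.array([a*.18,sg*b*.15]);P=[p[0]+c*l[0]-s*l[1],p[1]+s*l[0]+c*l[1],.014]
            r+=list(proj(cs[n],P)[0]-px)
        return r
    best=min((least_squares(f,[.5,-.1,a]) for a in np.arange(-3,3.2,.8)),key=lambda q:q.cost)
    print(sg,best.x,np.degrees(best.x[2]),best.cost,np.round(best.fun,1))
    if best.cost<200:
        c,s=np.cos(best.x[2]),np.sin(best.x[2]);R=np.array([[c,-s],[s,c]])
        print("large local",R.T@(w[:2]-best.x[:2]))
        for q in [(.09,.08*sg),(.09,-.08*sg)]:print("slot",R@q+best.x[:2],[proj(cs[n],[*(R@q+best.x[:2]),.014]) for n in cs])
```

```text
large [6.54541230e-01 4.20060386e-04 4.69021126e-02]
small [0.49354981 0.00223931 0.03881645]
scene (287, 153) [ 0.4256 -0.0982  0.014 ]
scene (518, 252) [0.4241 0.2577 0.014 ]
scene (161, 292) [ 0.7222 -0.0971  0.014 ]
side (118, 183) [0.4238 0.2501 0.014 ]
side (280, 146) [0.7184 0.1789 0.014 ]
side (391, 217) [ 0.7159 -0.1038  0.014 ]
side (228, 301) [ 0.4305 -0.0959  0.014 ]
1 [ 0.57440773  0.08050391 -4.70881127] -269.79501238131303 30.353866488453015 [-0.8 -0.7  1.8  0.6 -2.6  1.   1.7 -3.8 -2.   4.  -2.2 -2.4]
large local [-0.08037003 -0.07984648]
slot [0.49408625 0.17021712] [array([[434.76177822, 259.57718644]]), array([[176.20435333, 189.04385816]])]
slot [0.65408522 0.17078955] [array([[382.26868873, 357.75611816]]), array([[254.69256032, 158.41075103]])]
-1 [ 0.44766954 -0.00938787 -3.44825603] -197.57051745042494 38868.02848677319 [  20.6  172.6  -27.8  -68.5    9.8 -107.7  -15.9   83.6   61.9 -123.5
  -49.2   40.6]
```

Emit:
arm_command(translation=[[-1,0,-0.685],[-1,0,-0.685],[-1,0,-0.685],[-1,0,-0.685]], rotation=[[0,0.288,0],[0,0.288,0],[0,0.288,0],[0,0.288,0]], grip=[-1,-1,-1,-1])

```text
time_s: 1.2
position: [0.2487, -0.519, 0.2449]
tcp_rot: [[-1.0, -0.0, 0.007], [-0.007, -0.001, -1.0], [0.0, -1.0, 0.001]]
force: [0.4, -0.5, 0.2]
opening: 0.998
```

Emit:
arm_command(translation=[[-0.78,0,-1],[-0.78,0,-1],[-0.78,0,-1]], rotation=[[0,0,0],[0,0,0],[0,0,0]], grip=[-1,-1,-1])

```text
time_s: 1.5
position: [0.3117, -0.4356, 0.2444]
tcp_rot: [[-1.0, 0.0, 0.009], [-0.009, 0.004, -1.0], [-0.0, -1.0, -0.004]]
force: [-1.2, 1.0, -0.3]
opening: 0.999
```

Emit:
arm_command(translation=[[-0.78,0,-1],[-0.78,0,-1],[-0.78,0,-1]], rotation=[[0,0,0],[0,0,0],[0,0,0]], grip=[-1,-1,-1])

```text
time_s: 1.8
position: [0.3739, -0.3561, 0.2446]
tcp_rot: [[-1.0, 0.0, 0.009], [-0.009, 0.002, -1.0], [-0.0, -1.0, -0.002]]
force: [-0.1, -0.4, 0.6]
opening: 0.999
```

Emit:
arm_command(translation=[[-0.78,0,-1],[-0.78,0,-1],[-0.78,0,-1]], rotation=[[0,0,0],[0,0,0],[0,0,0]], grip=[-1,-1,-1])

```text
time_s: 2.1
position: [0.4363, -0.2767, 0.2447]
tcp_rot: [[-1.0, 0.001, 0.009], [-0.009, 0.001, -1.0], [-0.001, -1.0, -0.001]]
force: [-1.1, 0.5, -0.2]
opening: 1.002
```

Emit:
arm_command(translation=[[-0.78,0,-1],[-0.78,0,-1],[-0.78,0,-1]], rotation=[[0,0,0],[0,0,0],[0,0,0]], grip=[-1,-1,-1])

```text
time_s: 2.4
position: [0.4989, -0.1971, 0.2448]
tcp_rot: [[-1.0, 0.002, 0.009], [-0.009, -0.0, -1.0], [-0.002, -1.0, 0.0]]
force: [-0.0, -0.5, -0.7]
opening: 0.999
```

Emit:
arm_command(translation=[[-0.78,0,-1],[-0.78,0,-1],[-0.78,0,-1]], rotation=[[0,0,0],[0,0,0],[0,0,0]], grip=[-1,-1,-1])

```text
time_s: 2.7
position: [0.5614, -0.1172, 0.2447]
tcp_rot: [[-1.0, 0.003, 0.008], [-0.008, -0.0, -1.0], [-0.003, -1.0, 0.0]]
force: [-0.7, -0.1, -0.0]
opening: 1.005
```

Emit:
arm_command(translation=[[-0.78,0,-1],[-0.78,0,-1],[-0.78,0,-1]], rotation=[[0,0,0],[0,0,0],[0,0,0]], grip=[-1,-1,-1])

```text
time_s: 3.0
position: [0.6236, -0.0371, 0.2446]
tcp_rot: [[-1.0, 0.004, 0.008], [-0.008, 0.0, -1.0], [-0.004, -1.0, -0.0]]
force: [-0.6, -0.7, 0.1]
opening: 1.0
```

Emit:
arm_command(translation=[[-0.38,0.5,-0.47],[-0.38,0.5,-0.47],[-0.38,0.5,-0.47],[-0.38,0.5,-0.47]], rotation=[[0,0,0],[0,0,0],[0,0,0],[0,0,0]], grip=[-1,-1,-1,-1])

```text
time_s: 3.4
position: [0.6502, -0.0026, 0.2046]
tcp_rot: [[-1.0, -0.001, 0.003], [-0.003, -0.001, -1.0], [0.001, -1.0, 0.001]]
force: [0.3, -1.0, -0.1]
opening: 1.004
```

Run:
```python
from h import *
s=bot.read_state();R=np.array(s["tcp_rot"]);p=np.array(s["position"]);print(s["time_s"],p)
c=eyes.capture("wrist");cv2.imwrite("pics/wrist1.png",c["image"])
H=np.array(c["hand_eye"]);print(np.round(H,3))
for t in("large_wheel","small_wheel","print_board"):
    for d in models.spot_point("wrist",t)[:2]:
        px=np.array(d["point"])*[560,420]
        dd=R@H[:3,:3]@np.linalg.inv(c["mtx"])@[*px,1];o=p+R@H[:3,3]
        z={"l":.049,"s":.036,"p":0}[t[0]]
        print(t,px,d["conf"],o+dd*(z-o[2])/dd[2])
    print([np.array(d["extent"])*[560,420,560,420] for d in models.recognise("wrist",t)[:1]])
```

```text
3.4 [ 0.65016961 -0.00263572  0.20462958]
[[ 0.     0.965  0.261 -0.071]
 [ 0.002 -0.261  0.965 -0.14 ]
 [ 1.     0.    -0.002  0.   ]
 [ 0.     0.     0.     1.   ]]
large_wheel [277.592 192.696] 0.65 [6.53260958e-01 2.48032637e-04 4.90000000e-02]
[array([239.624, 166.404, 320.712, 223.902])]
small_wheel [272.776 332.892] 0.57 [0.49392604 0.00550946 0.036     ]
[array([251.888, 312.186, 292.096, 329.112])]
print_board [211.288 257.208] 0.71 [0.56661176 0.07593657 0.        ]
[array([ 12.376, 117.894, 382.2  , 341.796])]
```

View pics/wrist1.png

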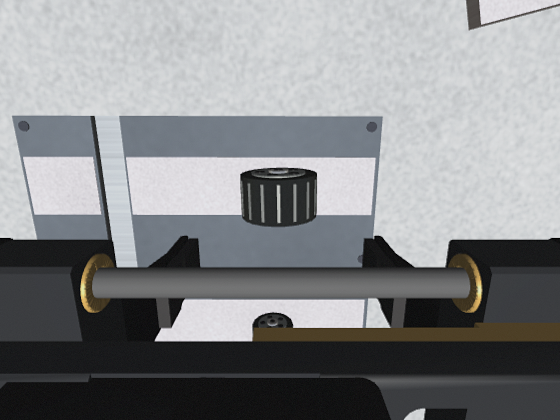

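The wrist view puts the wheel at (278,195) and the slot at columns 97–127. It agrees with the fixed cameras within about 1 mm, so I'll descend with the jaws straddling the wheel along the travel direction.

Emit:
arm_command(translation=[[0,0.5,0],[0,1,0],[0,1,0],[0,1,0]], rotation=[[0,0,0],[0,0,0],[0,0,0],[0,0,0]], grip=[-1,-1,-1,-1])

```text
time_s: 4.15
position: [0.6504, -0.0004, 0.1245]
tcp_rot: [[-1.0, -0.001, 0.004], [-0.004, 0.0, -1.0], [0.001, -1.0, -0.0]]
force: [0.9, 0.0, -0.1]
opening: 1.003
```

Emit:
arm_command(translation=[[-0.045,0,-0.01],[-0.045,0.2,-0.01],[-0.045,0.5,-0.01],[-0.045,0.85,-0.01],[-0.045,0.85,-0.01]], rotation=[[0,0,0],[0,0,0],[0,0,0],[0,0,0],[0,0,0]], grip=[-1,-1,-1,-1,-1])

```text
time_s: 4.65
position: [0.6517, 0.0009, 0.0534]
tcp_rot: [[-1.0, -0.007, 0.004], [-0.004, 0.001, -1.0], [0.007, -1.0, -0.001]]
force: [-0.0, 0.4, -0.5]
opening: 1.002
```

Run:
```python
from h import *
s=bot.read_state();print(s["time_s"],s["position"],s["force"])
a=eyes.capture("scene");b=eyes.capture("side")
cv2.imwrite("pics/c2.png",np.hstack([cv2.resize(a["image"][200:380,180:360],None,fx=2,fy=2),cv2.resize(b["image"][110:290,200:380],None,fx=2,fy=2)]))
```

```text
4.65 [0.65171228 0.00087693 0.05343637] [-0.04671332  0.37708045 -0.45111581]
```

View pics/c2.png

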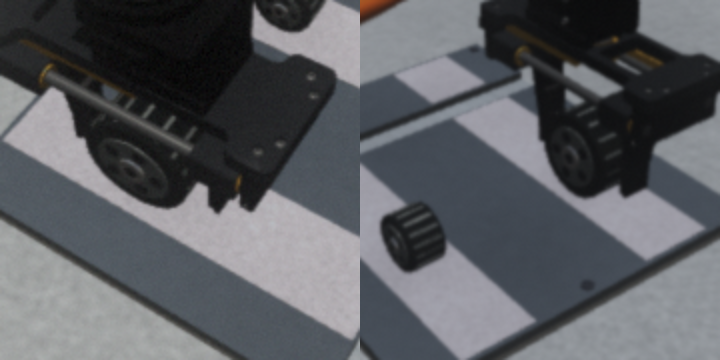

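The crops show the fingers in front of and behind the wheel, with the wheel upright and the small wheel untouched. I'll roll it slowly toward +y.

Emit:
arm_command(translation=[[-0.01,0,-0.04],[-0.02,0,-0.1],[-0.02,0,-0.17],[-0.02,0,-0.24],[-0.02,0,-0.31]], rotation=[[0,0,0],[0,0,0],[0,0,0],[0,0,0],[0,0,0]], grip=[-1,-1,-1,-1,-1])

```text
time_s: 5.25
position: [0.6557, 0.0261, 0.0569]
tcp_rot: [[-1.0, 0.0, 0.005], [-0.005, 0.0, -1.0], [-0.0, -1.0, -0.0]]
force: [0.1, 0.8, 0.7]
opening: 1.002
```

Emit:
arm_command(translation=[[0,0,-0.07],[0,0,-0.14],[0,0,-0.21],[0,0,-0.28],[0,0,-0.35]], rotation=[[0,0,0],[0,0,0],[0,0,0],[0,0,0],[0,0,0]], grip=[-1,-1,-1,-1,-1])

```text
time_s: 5.75
position: [0.6555, 0.0537, 0.0565]
tcp_rot: [[-1.0, -0.0, 0.004], [-0.004, 0.0, -1.0], [0.0, -1.0, -0.0]]
force: [-0.2, 0.2, 0.3]
opening: 0.997
```

Run:
```python
from h import *
s=bot.read_state();print(s["time_s"],s["position"],s["force"])
a=eyes.capture("scene");b=eyes.capture("side")
cv2.imwrite("pics/c3.png",np.hstack([cv2.resize(a["image"][210:390,220:400],None,fx=2,fy=2),cv2.resize(b["image"][90:270,180:360],None,fx=2,fy=2)]))
```

```text
5.75 [0.65553581 0.05374283 0.05649438] [-0.16645914  0.19071501  0.33062604]
```

View pics/c3.png

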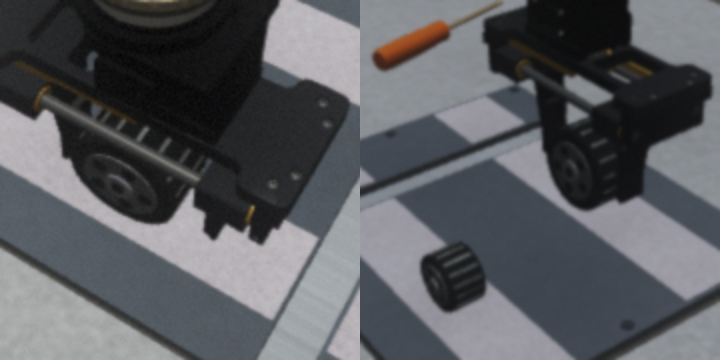

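The wheel is upright, rolling with the gripper and turned between the views, so I'll continue.

Emit:
arm_command(translation=[[0,0,-0.07],[0,0,-0.14],[0,0,-0.21],[0,0,-0.28],[0,0,-0.35]], rotation=[[0,0,0],[0,0,0],[0,0,0],[0,0,0],[0,0,0]], grip=[-1,-1,-1,-1,-1])

```text
time_s: 6.35
position: [0.6554, 0.0818, 0.0566]
tcp_rot: [[-1.0, 0.0, 0.004], [-0.004, 0.0, -1.0], [-0.0, -1.0, -0.0]]
force: [-0.3, -0.4, 0.1]
opening: 0.996
```

Emit:
arm_command(translation=[[0,0,-0.07],[0,0,-0.14],[0,0,-0.21],[0,0,-0.28],[0,0,-0.35]], rotation=[[0,0,0],[0,0,0],[0,0,0],[0,0,0],[0,0,0]], grip=[-1,-1,-1,-1,-1])

```text
time_s: 6.85
position: [0.6553, 0.1098, 0.0565]
tcp_rot: [[-1.0, -0.0, 0.004], [-0.004, 0.0, -1.0], [0.0, -1.0, -0.0]]
force: [-0.1, -0.9, 0.3]
opening: 1.001
```

Emit:
arm_command(translation=[[0,0,-0.07],[0,0,-0.14],[0,0,-0.21],[0,0,-0.28],[0,0,-0.35]], rotation=[[0,0,0],[0,0,0],[0,0,0],[0,0,0],[0,0,0]], grip=[-1,-1,-1,-1,-1])

```text
time_s: 7.35
position: [0.6552, 0.1378, 0.0565]
tcp_rot: [[-1.0, 0.0, 0.004], [-0.004, -0.0, -1.0], [-0.0, -1.0, 0.0]]
force: [-0.3, -0.3, 1.0]
opening: 1.001
```

Run:
```python
from h import *
s=bot.read_state();print(s["time_s"],s["position"],s["force"])
cs={n:eyes.capture(n) for n in("scene","side")};r=[]
for n in cs:
    d=models.spot_point(n,"large_wheel")
    if d: r.append(ray(cs[n],np.array(d[0]["point"])*[560,420]));print(n,d[0]["conf"],atz(cs[n],np.array(d[0]["point"])*[560,420],.048))
if len(r)>1:print(tri(r))
```

```text
7.35 [0.65521712 0.13777012 0.05654303] [-0.33335375 -0.28572675  1.00282501]
scene 0.65 [0.64917026 0.12635463 0.048     ]
side 0.75 [0.64360849 0.12865017 0.048     ]
[0.6461202  0.12778961 0.04662673]
```

Emit:
arm_command(translation=[[0,0,-0.04],[0,0,-0.08],[0,0,-0.12],[0,0,-0.16],[0,0,-0.2]], rotation=[[0,0,0],[0,0,0],[0,0,0],[0,0,0],[0,0,0]], grip=[-1,-1,-1,-1,-1])

```text
time_s: 8.05
position: [0.6552, 0.1536, 0.0565]
tcp_rot: [[-1.0, 0.0, 0.004], [-0.004, 0.0, -1.0], [-0.0, -1.0, -0.0]]
force: [0.0, -0.3, -0.0]
opening: 1.001
```

Emit:
arm_command(translation=[[0,0,-0.04],[0,0,-0.08],[0,0,-0.12],[0,0,-0.16],[0,0,-0.19]], rotation=[[0,0,0],[0,0,0],[0,0,0],[0,0,0],[0,0,0]], grip=[-1,-1,-1,-1,-1])

```text
time_s: 8.55
position: [0.655, 0.1689, 0.0566]
tcp_rot: [[-1.0, -0.0, 0.004], [-0.004, 0.0, -1.0], [0.0, -1.0, -0.0]]
force: [-1.2, 0.5, 0.4]
opening: 0.998
```

Emit:
arm_command(translation=[[0,0,0],[0,0,0],[0,0,0]], rotation=[[0,0,0],[0,0,0],[0,0,0]], grip=[-1,-1,-1])

```text
time_s: 8.85
position: [0.6551, 0.1684, 0.0565]
tcp_rot: [[-1.0, -0.0, 0.004], [-0.004, -0.0, -1.0], [0.0, -1.0, 0.0]]
force: [-0.1, -0.6, 0.2]
opening: 0.997
```

Run:
```python
from h import *
s=bot.read_state();print(s["time_s"],s["position"],s["force"])
cs={n:eyes.capture(n) for n in("scene","side")};r=[]
for n in cs:
    d=models.spot_point(n,"large_wheel")
    if d: r.append(ray(cs[n],np.array(d[0]["point"])*[560,420]));print(n,d[0]["conf"],atz(cs[n],np.array(d[0]["point"])*[560,420],.046))
if len(r)>1:print(tri(r))
a,b=cs["scene"],cs["side"]
cv2.imwrite("pics/c4.png",np.hstack([cv2.resize(a["image"][240:420,300:480],None,fx=2,fy=2),cv2.resize(b["image"][70:250,160:340],None,fx=2,fy=2)]))
```

```text
8.85 [0.655086   0.16839483 0.05654315] [-0.13757553 -0.62132436  0.21695847]
scene 0.59 [0.65047723 0.1668467  0.046     ]
side 0.83 [0.64883501 0.16947761 0.046     ]
[0.64928993 0.16773271 0.04607644]
```

View pics/c4.png

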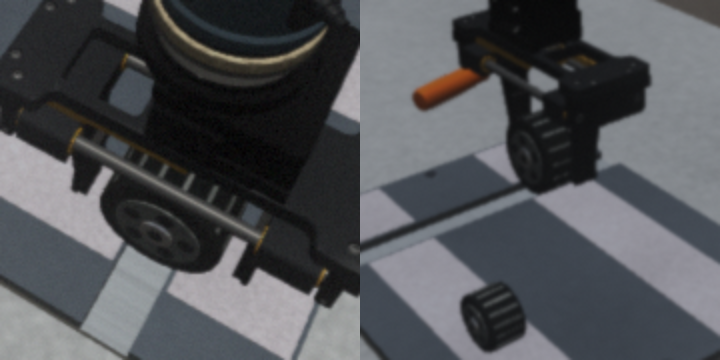

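The wheel sits on the slot with gaps on both sides, having rolled about 8 mm ahead of the pusher. I'll retreat straight up.

Emit:
arm_command(translation=[[0,-0.1,-0.01],[0,-0.3,-0.01],[0,-0.55,-0.01],[0,-0.8,-0.01],[0,-1,-0.01]], rotation=[[0,0,0],[0,0,0],[0,0,0],[0,0,0],[0,0,0]], grip=[-1,-1,-1,-1,-1])

```text
time_s: 9.55
position: [0.656, 0.1694, 0.1394]
tcp_rot: [[-1.0, 0.003, 0.004], [-0.004, 0.0, -1.0], [-0.003, -1.0, -0.0]]
force: [0.5, -0.3, -0.1]
opening: 1.002
```

Emit:
arm_command(translation=[[0,-0.5,0],[0,-1,0],[0,-1,0],[0,-1,0]], rotation=[[0,0,0],[0,0,0],[0,0,0],[0,0,0]], grip=[-1,-1,-1,-1])

```text
time_s: 9.95
position: [0.6558, 0.1694, 0.2192]
tcp_rot: [[-1.0, 0.004, 0.004], [-0.004, 0.0, -1.0], [-0.004, -1.0, -0.0]]
force: [0.5, -0.1, -1.0]
opening: 1.002
```

Run:
```python
from h import *
s=bot.read_state();print(s["time_s"],s["position"],s["force"])
cs={n:eyes.capture(n) for n in("scene","side")}
for t in("large_wheel","small_wheel"):
  r=[]
  for n in cs:
    d=models.spot_point(n,t)
    if d: r.append(ray(cs[n],np.array(d[0]["point"])*[560,420]));print(n,d[0]["conf"],np.array(d[0]["point"])*[560,420])
  if len(r)>1:print(t,tri(r))
a,b=cs["scene"],cs["side"]
cv2.imwrite("pics/c5.png",np.hstack([cv2.resize(a["image"][240:420,300:480],None,fx=2,fy=2),cv2.resize(b["image"][90:270,160:340],None,fx=2,fy=2)]))
```

```text
9.95 [0.65576929 0.16940107 0.21916824] [ 0.5356961  -0.0837857  -1.00515051]
scene 0.81 [383.88  341.712]
side 0.62 [249.2   142.296]
large_wheel [0.64914408 0.16978236 0.04770867]
scene 0.69 [325.584 198.408]
side 0.84 [227.472 224.406]
small_wheel [0.49652715 0.00782522 0.03816109]
```

View pics/c5.png

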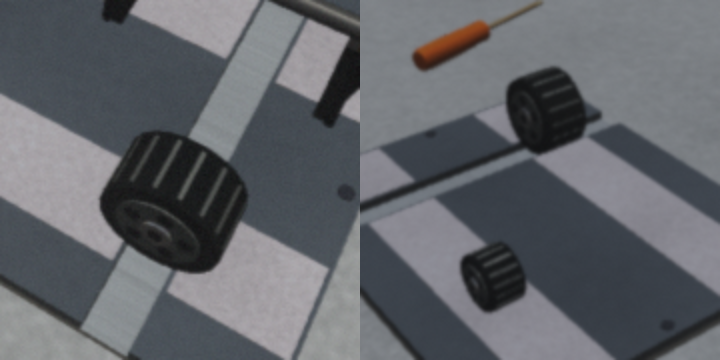

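The wheel stands centred in the slot. The small wheel's detected position differs by a few mm, so I'll compare pixels against the first pictures to see whether it moved, and check that the large wheel is at rest.

Run:
```python
from h import *
for n,(x0,y0,x1,y1) in {"scene":(300,170,352,225),"side":(202,200,252,250)}.items():
    a=cv2.imread(f"pics/{n}0.png",0);b=cv2.cvtColor(eyes.capture(n)["image"],cv2.COLOR_BGR2GRAY)
    m=cv2.matchTemplate(b[y0-10:y1+10,x0-10:x1+10],a[y0:y1,x0:x1],cv2.TM_CCOEFF_NORMED);_,v,_,l=cv2.minMaxLoc(m);print(n,"small shift px",l[0]-10,l[1]-10,round(v,3))
    if n=="side": p=b
q=cv2.cvtColor(eyes.capture("side")["image"],cv2.COLOR_BGR2GRAY)
print("mean diff",cv2.absdiff(p,q)[110:180,220:290].mean(),bot.read_state()["time_s"])
```

```text
scene small shift px -1 0 0.691
side small shift px 0 0 1.0
mean diff 0.6577551020408163 10.4
```

```bash
python3 -c "
from rig import bot
print(bot.hand_in())"
```

```text
the job is handed in; nothing more can be done
None
```

The large wheel is standing upright in the cross slot, and I handed the job in at about 10.4 s of the 42 s allowed. I put the open fingers in front of and behind the wheel, pushed it slowly about 0.17 m along its strip, let it drop into the slot, and lifted the gripper straight up.

**Final position:** the last check put the wheel's centre at about (0.649, 0.170, 0.048) m. The expected slot position was (0.654, 0.171, 0.046) m, which is within the error of the detections. The picture shows the wheel upright on both slot edges, with the gripper well clear. Two side views taken in succession showed no movement.

**Rolling:** the hub holes had turned between the views I compared, but I did not measure slip. The wrist force stayed at about 1 N whenever it was reported.

**Small wheel:** the checks disagreed.
- The side view matched the first picture exactly (0 px shift, correlation 1.0).
- The scene view matched poorly (correlation 0.69, −1 px), probably because the gripper was in the way or casting a shadow. I did not confirm that.
- The network's position for it differed by a few millimetres, which I take as noise. The arm never went near it.

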